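# Strip a dead-weight glue press and set it up again on the next box

## Robot

A 7-joint arm with a two-finger parallel gripper is mounted at the origin on a cart in front of the work surface, level with it; the furniture and walls round the work are solid. World frame = base frame: x ahead of the robot, y to its left, z up, the work surface at z = 0. Lengths are in m, angles in rad, forces in N, time in s.
With the tool pointing down it reaches from about 0.4 to 0.85 m from the base axis. Payload 10.4 kg.
Tool frame: the origin (TCP) lies midway between the tips of the shut fingers; the grasp point (between the pads) lies 19 mm behind it (manip.hold_point_z is the distance from the TCP to the grasp point, in m); z points along the fingers, y is the line along which they close (so a half turn about z gives the same grasp; the last joint's range is limited). The gripper opens to 85 mm and grips with 20 to 120 N. Pads are 22 mm wide; open, the fingers measure 114 mm over their backs; the gripper's body (76 mm by 85 mm) begins 54 mm behind the grasp point. The pads swing forward as they close: fully open they stand 13 mm farther back than shut.
Start: joints at [-1.361, 0.332, -0.065, 1.46, 0.022, 1.35, -0.088], TCP at [0.144, 0.608, 0.231] pointing down, gripper open.
Joint ranges: [-2.6, 2.6], [-0.5, 2.12], [-1.47, 1.34], [0.16, 2.42], [-1.27, 4.41], [0.06, 2.06], [-2.6, 2.6]. Speed limits (rad/s): [2.22, 2.22, 2.79, 2.79, 3.14, 3.14, 3.14].

## Interface

Orientations are given as a unit quaternion [x, y, z, w].
In Python, from workcell import manip, eyes, job gives the robot as it stands.
- The arm moves only by the shell command python3 -m crank 'ROWS' [FORCE]. ROWS is JSON, a list that holds one entry, the list of rows, each a list of 7 numbers: the finger opening in cm, from 0 to 8.54, then the shift along the world's x, y, z in cm, then the turn, a rotation vector about the world's x, y, z in degrees. In form: [[[hand, x, y, z, ax, ay, az], ...]]. A call has 1 to 20 rows; each row shifts and turns the commanded pose from where the row before left it; what a row does not reach is not made up. A row lasts 1/8 s, in which the tool goes at most 62.5 mm and 10.7 degrees, less where a joint would pass 70% of its speed; a pose out of reach is approached as far as the arm can. A call with a gripper value outside its range is refused whole. The fingers move at their own pace and stop on an object; FORCE is the grip in N (left out, the last holds). Time passes only in rows, so rows that do not move let the fingers close. It gives the time, the measured TCP pose, the force, the opening and the grip force at its end, in the units of the state.
- manip.get_obs(): the state, without advancing time (a new reading comes with each control period).
- eyes.camera(name): name is "scene" or "top" or "wrist"; returns (picture, depth): 420x560x3 uint8, red, green, blue; 420x560 float32, m along the optical axis (not along the pixel's ray), 0 where there is no reading.
- eyes.camera_params(name): a dict with "fx", "fy", "cx", "cy" (pixels), "world_from_camera" (4x4, takes a point from camera to world coordinates); the wrist camera has in their place "hand_eye" (4x4, takes a point from camera to tool coordinates, whose origin is the TCP and whose axes are the flange's). Camera axes: x right, y down, z forward; pixel columns grow to the right and rows downward; lengths in m; the calibration is good to about 2 mm. A picture is of the moment at which its call begins: read the wrist's pose just before it. camera_params takes no time and is no camera call.
- job.hand_in(): hands the job in; it is judged then, once.
The state is a dict: "clock": time; "joint_pos": joint angles; "joint_velocities": joint speeds; "tau": joint torques, N m; "position": TCP position; "ee_rot": TCP orientation; "ft_force": force on the tool from outside, world axes, zero at the start; "torque": the same for the moment, N m; "grip_width": opening from 0.0 (shut) to 1.0 (fully open); "grasp_force": force on a finger pad.
Only numpy, scipy, OpenCV 4.12 (cv2) and the standard library are available. Lean on these libraries where they do the work, as an engineer would, in place of code of your own. Each camera call takes 0.05 s, during which the arm holds its last target. There are 200 camera calls.

## Task

The glue on the red box has set: take its press apart, put the brass weight back on its brass peg, and set the press up on the blue box waiting in its board - the plate flat, centred and square on the lid, with only the steel weight over its stem. Lay the red box lid up on the middle of the slatted drying rack, along the rack's length. Leave the blue box where it stands.

Things in the scene. Friction and masses are not known exactly. Their poses are not given: they have to be found in the camera images.
- red_box_c (a point): Oxblood-red leather-covered wooden box, rigid, 60 (x) x 110 (y) x 36 mm, 0.2 kg. Point: its centre, half-way up. It starts under the press, on a fixed 84 x 136 x 12 mm plywood board, between 12 mm high dowel stops at its short ends only (2.5 mm clear); grasp it across the 60 mm, lift straight up. The press on its lid, from below: plate, steel weight, brass weight.
- blue_box_c (a point): Navy-blue box, same make and size (60 x 110 x 36 mm, y its long axis), standing loose between dowels on a like 12 mm board of its own, with nothing on it at the start. Point: its centre, half-way up, 18 mm below its lid.
- plate_stem (a point): Pressing plate: plywood 52 (x) x 80 (y) x 10 mm, with an upright round steel stem in its middle, 12 mm in diameter, 37 mm tall above the plate, tip tapered; 0.15 kg. Point: on the stem's axis, 24 mm above the plate's upper face, 34 mm above its underside. Lift it by the stem once both weights are off. It starts on the red box's lid, long side along the box.
- steel_weight_c (a point): Dark steel ring weight, 58 mm outer diameter, bore 28 mm, 22 mm high, 0.36 kg. Point: its centre, half-way up. It starts on the plate, round the stem, a few mm off-centre, overhanging the plate's long edges by about 3 mm. Grasp it round the outside.
- brass_weight_c (a point): Brass ring weight, 44 mm outer diameter, bore 28 mm, 18 mm high, 0.14 kg. Point: its centre, half-way up. It starts on top of the steel weight, round the same stem, whose tip ends 3 mm below this weight's upper face. Grasp it round the outside.
- brass_peg_seat (a point): Home of the brass weight: fixed round dark wooden foot, 72 mm across, 10 mm high, with an upright brass-coloured peg, 12 mm in diameter, 32 mm tall above the foot, tip tapered. Point: centre of the foot's upper face, on which the weight comes to lie.
- steel_peg_seat (a point): A like foot and peg of the same sizes, fixed, but the peg is steel-grey; empty at the start. The steel weight can be parked here while the plate is moved. Point: centre of the foot's upper face. (One of the two pegs stands near the table's right front corner, before a fixed closed oak box, 86 mm high, 160 x 220 mm, whose front is about 50 mm from the peg's axis: carry things high over it.)
- rack_top (a point): Slatted wooden drying rack, fixed, 92 (x) x 136 mm (y, its length), pale cross slats, upper face 22 mm above the table. Point: centre of the upper face.

How it is judged:
At the end, for the whole second after the job is handed in: Brass weight flat on brass peg's foot; plate flat on blue lid (12 mm, 0.25 rad), steel weight flat on it round the stem; red box flat, upright on rack (15 mm, 0.25 rad, either way round); blue box moved under 12 mm; all released, at rest (horizontal distance between brass_weight_c and brass_peg_seat below 0.012 m and z of brass_weight_c in the frame of brass_peg_seat below 0.013 m and angle between brass_weight_c's own z axis and vertical below 0.15 rad and horizontal distance between plate_stem and blue_box_c below 0.012 m and z of plate_stem in the frame of blue_box_c between 0.048 and 0.056 m and angle between the y axis of plate_stem and the y axis of blue_box_c, either way round below 0.25 rad and angle between each of plate_stem, red_box_c's own z axis and vertical below 0.1 rad and horizontal distance between steel_weight_c and plate_stem below 0.012 m and z of steel_weight_c in the frame of plate_stem between -0.017 and -0.009 m and horizontal distance between red_box_c and rack_top below 0.015 m and z of red_box_c in the frame of rack_top between 0.014 and 0.022 m and angle between the y axis of red_box_c and the y axis of rack_top, either way round below 0.25 rad and distance of blue_box_c from where it was at the start of the episode below 0.012 m and linear speed of each of steel_weight, brass_weight, plate, red_box below 0.02 m/s); the robot touches nothing.
It fails at once if the red box is tipped on its side (angle between red_box_c's own z axis and vertical above 0.8 rad).
It fails at once if the blue box is pushed out of its board (distance of blue_box_c from where it was at the start of the episode above 0.03 m).
It also fails if it takes over 128 s, if anything falls off the work surface, if the arm or the gripper's body presses on something with over 40 N, if the wrist force passes 120 N, or if a joint passes its speed limit or range.

## Working session

There is one attempt and no reset: what is moved stays moved. The work goes in short steps, Python scripts to look and compute and a shell command to move; the robot and the scene stay as the last step left them, time stands still between calls to the robot, and variables do not carry over. Pictures are saved under pics/ and viewed, at most 14 in all, crops included, and the job is handed in when it is done.

```bash
mkdir -p pics; ls
python3 - <<'E'
from workcell import manip, eyes, job
import cv2, numpy as np
for n in ("scene","top"):
    im,d=eyes.camera(n); cv2.imwrite(f"pics/{n}0.png",im[:,:,::-1]); np.savez(f"pics/{n}0.npz",im=im,d=d)
    p=eyes.camera_params(n); print(n,p["fx"],p["cx"],p["cy"],np.round(p["world_from_camera"],3).tolist())
p=eyes.camera_params("wrist");print(np.round(p["hand_eye"],4).tolist(),p["fx"])
print(manip.get_obs(), manip.hold_point_z)
E
```

```text
pics
scene 436.28532727621365 280.82040659402367 213.73053291747397 [[0.754, -0.474, 0.455, 0.156], [-0.656, -0.532, 0.535, -0.304], [-0.011, -0.702, -0.712, 0.705], [0.0, 0.0, 0.0, 1.0]]
top 484.21924643135173 270.5746951837703 213.6769688879566 [[0.002, -0.997, 0.072, 0.457], [-1.0, -0.002, -0.006, 0.124], [0.006, -0.072, -0.997, 1.124], [0.0, 0.0, 0.0, 1.0]]
[[0.0003, -0.9648, -0.263, 0.0661], [1.0, 0.0004, -0.0004, -0.0004], [0.0004, -0.263, 0.9648, -0.1427], [0.0, 0.0, 0.0, 1.0]] 317.16915891229877
{'clock': 0.1, 'joint_pos': array([-1.36059878,  0.332797  , -0.06470531,  1.46084279,  0.02158652,
        1.34988353, -0.08850257]), 'joint_velocities': array([-0.00046517, -0.00301444,  0.0006464 , -0.00190034,  0.00069705,
       -0.00094441, -0.00161426]), 'tau': array([ 1.24397659e-03, -6.26743197e+01,  4.89825255e-02, -3.92429852e+01,
        1.63833692e-02,  6.81108955e-03, -1.32689874e-05]), 'position': array([0.14410766, 0.60782609, 0.23060973]), 'ee_rot': array([ 1.16126950e-01,  9.93234187e-01, -6.15779901e-04, -5.18274538e-05]), 'ft_force': array([-0.55306382, -0.73335009,  0.22418355]), 'torque': array([-0.02142992,  0.03084163,  0.02374126]), 'grasp_force': 0.0, 'grip_width': 1.0025262823823093} 0.0187
```

View pics/top0.png

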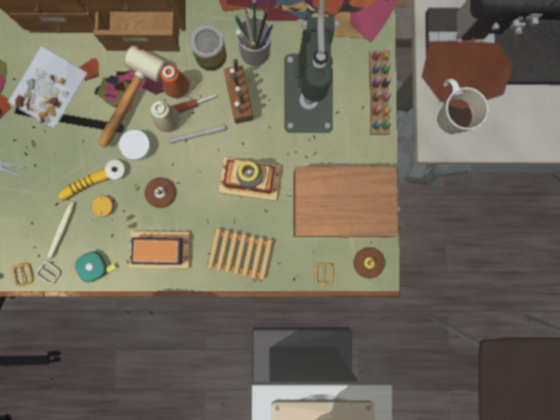

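View pics/scene0.png

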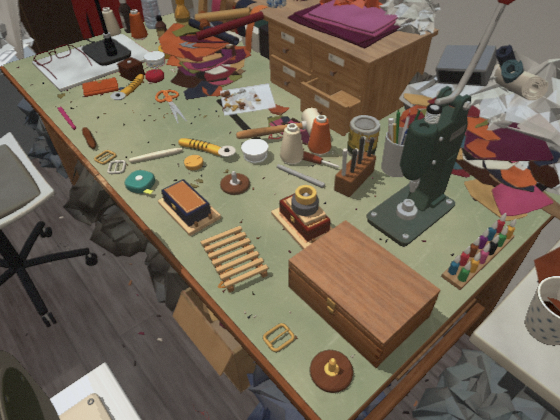

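The top view shows the press on the red box at (250,178), the blue box at (160,250), the rack at (241,254), the grey peg at (160,192), the brass peg at (369,262) and the oak box at (346,201). The scene view agrees. Next I'll measure by height from depth.

```bash
cat > h.py <<'E'
import numpy as np, cv2
from workcell import manip, eyes
from scipy.spatial.transform import Rotation as R
def look(n, save=None):
    o=manip.get_obs(); im,d=eyes.camera(n); p=dict(eyes.camera_params(n))
    if n=="wrist":
        T=np.eye(4); T[:3,:3]=R.from_quat(o["ee_rot"]).as_matrix(); T[:3,3]=o["position"]; T=T@p["hand_eye"]
    else: T=np.array(p["world_from_camera"])
    if save: cv2.imwrite(f"pics/{save}.png",im[:,:,::-1])
    return im,d,p,T
def cloud(d,p,T):
    v,u=np.mgrid[:420,:560]
    c=np.stack([(u-p["cx"])/p["fx"]*d,(v-p["cy"])/p["fy"]*d,d],-1)
    return c@T[:3,:3].T+T[:3,3]
def ray(u,v,z,p,T):
    r=T[:3,:3]@np.array([(u-p["cx"])/p["fx"],(v-p["cy"])/p["fy"],1]); return T[:3,3]+r*(z-T[2,3])/r[2]
def rect(mask,z,p,T,minarea=30):
    """contours of mask -> min area rect in world plane z: centre, sizes, angle of the long side (deg from +y towards... atan2(dx,dy))"""
    out=[]
    for c in cv2.findContours(mask.astype(np.uint8),cv2.RETR_EXTERNAL,cv2.CHAIN_APPROX_NONE)[0]:
        if cv2.contourArea(c)<minarea: continue
        w=np.array([ray(u,v,z,p,T)[:2] for u,v in c[:,0]],np.float32)*1000
        r=cv2.minAreaRect(w); b=cv2.boxPoints(r); e=b[1]-b[0],b[2]-b[1]; l=max(e,key=np.linalg.norm)
        a=(np.degrees(np.arctan2(l[1],l[0])))%180
        out.append((np.round(r[0],1).tolist(),np.round(sorted(r[1]),1).tolist(),round(float(a),1),c[:,0].mean(0).round().tolist()))
    return out
E
python3 - <<'E'
from h import *
im,d,p,T=look("top"); C=cloud(d,p,T); Z=C[...,2]
for nm,(u,v) in dict(press=(250,178),blue=(160,250),rack=(241,254),grey=(160,192),brass=(369,262),oak=(346,201)).items():
    s=np.s_[max(v-45,0):v+46,u-60:u+61]
    print(nm,np.round(C[v,u],3), np.round(np.percentile(Z[v-30:v+30,u-30:u+30],[1,10,50,90,99]),3))
def m(lo,hi,u,v,rx,ry):
    M=(Z>lo)&(Z<hi); k=np.zeros_like(M); k[v-ry:v+ry,u-rx:u+rx]=1; return M&k
print("board r",rect(m(.006,.2,250,178,40,28),.012,p,T)); print("box r",rect(m(.035,.2,250,178,40,28),.048,p,T)); print("brass w",rect(m(.086,.2,250,178,40,28),.098,p,T)); 
print("st+br",rect(m(.068,.2,250,178,40,28),.08,p,T))
print("board b",rect(m(.006,.2,160,250,40,28),.012,p,T)); print("box b",rect(m(.035,.2,160,250,40,28),.048,p,T))
print("rack",rect(m(.012,.2,241,254,40,30),.022,p,T))
for u,v in((160,192),(369,262)): print("foot",rect(m(.005,.2,u,v,22,22),.01,p,T),rect(m(.02,.2,u,v,20,20),.035,p,T,3))
print("oak",rect(m(.06,.2,346,201,60,45),.086,p,T))
E
```

```text
press [0.608 0.162 0.098] [-0.004 -0.001  0.012  0.081  0.101]
blue [0.454 0.362 0.05 ] [-0.004 -0.001  0.013  0.05   0.053]
rack [0.445 0.185 0.02 ] [-0.004 -0.001  0.003  0.023  0.026]
grey [0.586 0.37  0.027] [-0.004 -0.002  0.001  0.01   0.027]
brass [ 0.428 -0.103  0.037] [-0.004 -0.002  0.002  0.015  0.089]
oak [ 0.56  -0.044  0.088] [0.082 0.084 0.087 0.089 0.091]
board r [([619.7, 166.2], [84.4, 137.1], 81.9, [249.0, 178.0])]
box r [([621.2, 167.2], [67.1, 110.0], 81.8, [249.0, 175.0])]
brass w [([623.0, 166.8], [42.5, 42.6], 45.0, [248.0, 171.0])]
st+br [([619.4, 165.3], [56.5, 57.0], 0.2, [249.0, 174.0])]
board b [([455.3, 373.6], [84.4, 138.9], 90.1, [159.0, 249.0])]
box b [([452.7, 372.1], [63.1, 112.0], 88.1, [156.0, 250.0])]
rack [([446.5, 188.1], [91.5, 134.6], 77.8, [239.0, 253.0])]
foot [([587.7, 374.6], [69.9, 70.0], 27.0, [160.0, 192.0])] [([588.1, 373.6], [11.3, 11.4], 1.1, [157.0, 191.0])]
foot [([426.4, -108.1], [68.9, 70.8], 179.4, [368.0, 262.0])] [([427.1, -107.3], [11.2, 13.5], 90.1, [371.0, 263.0])]
oak [([561.8, -43.8], [153.8, 219.6], 90.1, [346.0, 201.0])]
```

Sizes and heights match the given values: board 84×137, box 110 long, rings 42.5 and 57, rack 91.5×135. Moving above the press.

```bash
python3 -m crank '[[[6.2,4,-3.7,0.2,0,0,1.1],[6.2,4,-3.7,0.2,0,0,1.1],[6.2,4,-3.7,0.2,0,0,1.1],[6.2,4,-3.7,0.2,0,0,1.1],[6.2,4,-3.7,0.2,0,0,1.1],[6.2,4,-3.7,0.2,0,0,1.1],[6.2,4,-3.7,0.2,0,0,1.1],[6.2,4,-3.7,0.2,0,0,1.1],[6.2,4,-3.7,0.2,0,0,1.1],[6.2,4,-3.7,0.2,0,0,1.1],[6.2,4,-3.7,0.2,0,0,1.1],[6.2,3.5,-3.4,0,0,0,1],[6.2,0,0,0,0,0,0],[6.2,0,0,0,0,0,0]]]' 40
cat >> h.py <<'E'
def pose():
    o=manip.get_obs(); M=R.from_quat(o["ee_rot"]).as_matrix()
    print("t",round(o["clock"],2),"tcp",np.round(o["position"]*1000,1),"closing",round(float(np.degrees(np.arctan2(M[1,1],M[0,1]))),1),"tilt",np.round(np.degrees(M[:2,2]),2),"F",np.round(o["ft_force"],1),"q",np.round(o["joint_pos"],2),"w",round(o["grip_width"]*85.4,1),"g",round(float(o["grasp_force"]),1))
E
python3 - <<'E'
from h import *
pose(); im,d,p,T=look("wrist","w1"); C=cloud(d,p,T); Z=C[...,2]
u0=[int(x) for x in (270,210)]
near=np.hypot(C[...,0]-.622,C[...,1]-.167)<.09
print("brass",rect((Z>.088)&(Z<.105)&near,.098,p,T)); print("st",rect((Z>.070)&(Z<.105)&near,.08,p,T)); print("plate",rect((Z>.0535)&(Z<.105)&near,.058,p,T)); print("box",rect((Z>.035)&(Z<.105)&near,.048,p,T))
E
```

```text
clock: 1.9
position: [0.6189, 0.1676, 0.2529]
ee_rot: [0.002, 1.0, 0.0, -0.0]
ft_force: [-0.3, 1.1, -0.0]
grip_width: 0.726
grasp_force: 0.0
t 1.9 tcp [618.9 167.6 252.9] closing 89.8 tilt [-0.05  0.01] F [-0.3  1.1 -0. ] q [-0.58  0.36  0.32  1.4  -0.12  1.4   1.31] w 62.0 g 0.0
brass [([622.1, 165.4], [42.5, 43.5], 179.8, [279.0, 197.0])]
st [([619.4, 163.6], [56.9, 57.7], 145.8, [278.0, 191.0])]
plate [([623.8, 162.8], [64.0, 79.5], 78.2, [277.0, 189.0])]
box [([623.2, 165.1], [72.4, 109.0], 81.5, [279.0, 185.0])]
```

View pics/w1.png

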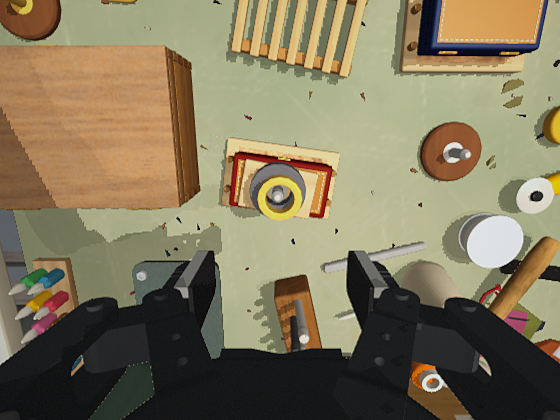

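The wrist view shows the brass ring (279,197) on the steel ring on the plate. It gives brass at (622,166) mm, within 1.5 mm of the top view. Descend and grip.

```bash
python3 -m crank '[[[6.2,0.35,-0.15,-4,0,0,0],[6.2,0,0,-5,0,0,0],[6.2,0,0,-5,0,0,0],[6.2,0,0,-2.2,0,0,0],[6.2,0,0,-1,0,0,0],[6.2,0,0,0,0,0,0],[4.0,0,0,0,0,0,0],[4.0,0,0,0,0,0,0],[4.0,0,0,0,0,0,0],[4.0,0,0,0,0,0,0],[4.0,0,0,0,0,0,0]]]' 40
```

```text
clock: 3.32
position: [0.6236, 0.1662, 0.0832]
ee_rot: [0.002, 1.0, 0.001, 0.001]
ft_force: [-2.2, 0.5, 5.9]
grip_width: 0.489
grasp_force: 41.0
```

```bash
python3 -m crank '[[[4.0,0,0,1,0,0,0],[4.0,0,0,3,0,0,0],[4.0,0,0,4,0,0,0],[4.0,0,0,4,0,0,0],[4.0,-1.95,-2.75,1,0,0,0],[4.0,-1.95,-2.75,0,0,0,0],[4.0,-1.95,-2.75,0,0,0,0],[4.0,-1.95,-2.75,0,0,0,0],[4.0,-1.95,-2.75,0,0,0,0],[4.0,-1.95,-2.75,0,0,0,0],[4.0,-1.95,-2.75,0,0,0,0],[4.0,-1.95,-2.75,0,0,0,0],[4.0,-1.95,-2.75,0,0,0,0],[4.0,-1.95,-2.7,0,0,0,0],[4.0,0,0,0,0,0,0],[4.0,0,0,0,0,0,0]]]' 40
python3 - <<'E'
from h import *
pose(); im,d,p,T=look("wrist","w2"); C=cloud(d,p,T); Z=C[...,2]
near=np.hypot(C[...,0]-.427,C[...,1]+.108)<.05
print("foot",rect((Z>.005)&(Z<.06)&near,.01,p,T)); print("pegtip",rect((Z>.03)&(Z<.06)&near,.040,p,T,5))
near=np.hypot(C[...,0]-.622,C[...,1]-.165)<.09
print("st",rect((Z>.072)&(Z<.105)&near,.08,p,T)); print("box",rect((Z>.035)&(Z<.105)&near,.048,p,T))
h=(Z>.12)&(Z<.3);print("held",Z[h].size)
E
```

```text
clock: 5.32
position: [0.4279, -0.1085, 0.2118]
ee_rot: [0.002, 1.0, 0.0, 0.0]
ft_force: [0.6, 0.7, -0.7]
grip_width: 0.494
grasp_force: 40.9
t 5.33 tcp [ 427.9 -108.5  211.8] closing 89.8 tilt [0.05 0.03] F [ 0.6  0.7 -0.7] q [-0.36 -0.1   0.48  1.97  0.05  1.26  1.67] w 42.2 g 40.9
foot [([424.8, -110.3], [69.1, 69.6], 89.8, [280.0, 181.0])]
pegtip [([424.1, -110.2], [11.1, 11.3], 179.8, [280.0, 187.0])]
st [([594.9, 165.2], [16.0, 47.4], 56.2, [546.0, 357.0])]
box [([593.8, 174.1], [39.0, 122.9], 55.9, [528.0, 339.0])]
held 48056
```

View pics/w2.png

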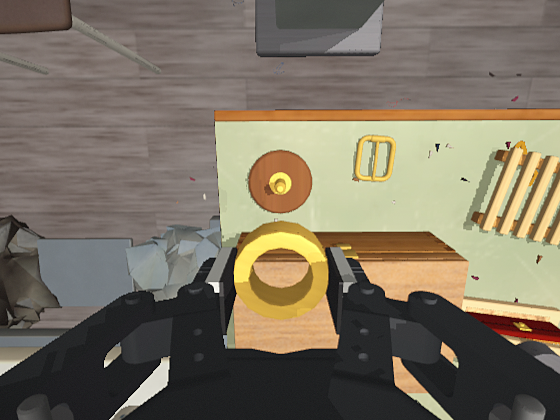

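Brass is held level and the peg is at (425,-110), under the tool. Lower and release.

```bash
python3 -m crank '[[[4.0,-0.2,-0.05,-4,0,0,0],[4.0,0,0,-5,0,0,0],[4.0,0,0,-5,0,0,0],[4.0,0,0,-3,0,0,0],[4.0,0,0,-1.5,0,0,0],[4.0,0,0,-1.0,0,0,0],[4.0,0,0,-0.3,0,0,0],[4.0,0,0,0,0,0,0],[6.0,0,0,0,0,0,0],[6.0,0,0,0,0,0,0],[6.0,0,0,0,0,0,0]]]' 40; python3 -m crank '[[[6.0,0,0,2,0,0,0],[6.0,0,0,4,0,0,0],[6.0,0,0,5,0,0,0],[6.0,0,0,5,0,0,0],[6.0,0,0,3,0,0,0],[6.0,0,0,0,0,0,0]]]'
python3 - <<'E'
from h import *
pose()
for n in ("wrist","top"):
    im,d,p,T=look(n); C=cloud(d,p,T); Z=C[...,2]
    near=np.hypot(C[...,0]-.427,C[...,1]+.108)<.045
    print("brass",rect((Z>.02)&(Z<.06)&near,.028,p,T))
E
```

```text
clock: 6.75
position: [0.4259, -0.1093, 0.0136]
ee_rot: [0.002, 1.0, 0.0, 0.0]
ft_force: [0.1, 0.1, 0.2]
grip_width: 0.704
grasp_force: 0.0
clock: 7.5
position: [0.4269, -0.1095, 0.2055]
ee_rot: [0.002, 1.0, 0.0, 0.002]
ft_force: [0.0, -0.2, -0.1]
grip_width: 0.702
grasp_force: 0.0
t 7.5 tcp [ 426.9 -109.5  205.5] closing 89.8 tilt [0.26 0.04] F [ 0.  -0.2 -0.1] q [-0.39 -0.1   0.51  1.98  0.05  1.25  1.67] w 59.9 g 0.0
brass [([425.2, -110.2], [42.2, 42.9], 179.8, [281.0, 187.0])]
brass [([435.6, -102.8], [25.1, 43.6], 119.1, [368.0, 259.0])]
```

Brass is on its peg. Next, back over the press while turning the hand across the box.

```bash
python3 -m crank '[[[8,1.9,2.75,0.5,0,0,-8.2],[8,1.9,2.75,0.5,0,0,-8.2],[8,1.9,2.75,0.5,0,0,-8.2],[8,1.9,2.75,0.5,0,0,-8.2],[8,1.9,2.75,0.5,0,0,-8.2],[8,1.9,2.75,0.5,0,0,-8.2],[8,1.9,2.75,0.5,0,0,-8.2],[8,1.9,2.75,0.5,0,0,-8.2],[8,1.9,2.75,0,0,0,-8.2],[8,2.2,2.7,0,0,0,-8.2],[8,0,0,0,0,0,-8.2],[8,0,0,0,0,0,-8.2],[8,0,0,0,0,0,0],[8,0,0,0,0,0,0]]]' 60
python3 - <<'E'
from h import *
pose(); im,d,p,T=look("wrist","w3"); C=cloud(d,p,T); Z=C[...,2]
near=np.hypot(C[...,0]-.622,C[...,1]-.167)<.09
print("tip",rect((Z>.086)&(Z<.105)&near,.095,p,T,5)); print("st",rect((Z>.072)&(Z<.105)&near,.08,p,T)); print("plate",rect((Z>.0535)&(Z<.105)&near,.058,p,T)); print("box",rect((Z>.035)&(Z<.105)&near,.048,p,T))
E
```

```text
clock: 9.35
position: [0.6184, 0.165, 0.2425]
ee_rot: [0.757, 0.653, -0.001, -0.0]
ft_force: [-0.5, 0.3, 0.9]
grip_width: 0.935
grasp_force: 0.0
t 9.35 tcp [618.4 165.  242.5] closing -8.5 tilt [-0.06 -0.03] F [-0.5  0.3  0.9] q [-0.66  0.38  0.44  1.42 -0.16  1.38 -0.36] w 79.8 g 0.0
tip [([623.2, 165.4], [10.3, 11.5], 81.6, [285.0, 194.0])]
st [([620.3, 164.4], [56.3, 57.2], 81.6, [283.0, 191.0])]
plate [([620.9, 164.7], [60.7, 79.7], 78.2, [284.0, 186.0])]
box [([621.1, 166.8], [62.7, 108.1], 81.6, [283.0, 180.0])]
```

View pics/w3.png

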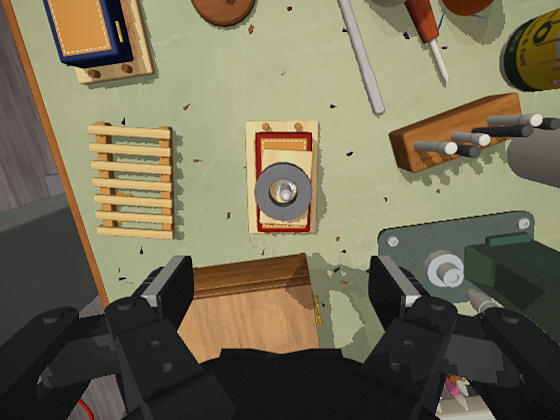

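Steel ring at (283,191) px, round the stem, with the hand square to the box. Grip at (620,165).

```bash
python3 -m crank '[[[7.2,0.2,0,-4,0,0,0],[7.2,0,0,-5,0,0,0],[7.2,0,0,-5,0,0,0],[7.2,0,0,-3,0,0,0],[7.2,0,0,-1.8,0,0,0],[7.2,0,0,0,0,0,0],[5.0,0,0,0,0,0,0],[5.0,0,0,0,0,0,0],[5.0,0,0,0,0,0,0],[5.0,0,0,0,0,0,0],[5.0,0,0,0,0,0,0]]]' 60
```

```text
clock: 10.78
position: [0.6217, 0.1653, 0.0573]
ee_rot: [0.758, 0.652, 0.001, 0.0]
ft_force: [-1.9, -1.6, 7.1]
grip_width: 0.663
grasp_force: 64.5
```

```bash
python3 -m crank '[[[5,0,0,1,0,0,0],[5,0,0,3,0,0,0],[5,0,0,4,0,0,0],[5,0,0,4,0,0,0],[5,-0.35,2.1,2,0,0,0],[5,-0.35,2.1,0,0,0,0],[5,-0.35,2.1,0,0,0,0],[5,-0.35,2.1,0,0,0,0],[5,-0.35,2.1,0,0,0,0],[5,-0.35,2.1,0,0,0,0],[5,-0.35,2.1,0,0,0,0],[5,-0.35,2.1,0,0,0,0],[5,-0.35,2.1,0,0,0,0],[5,-0.2,2.0,0,0,0,0],[5,0,0,0,0,0,0],[5,0,0,0,0,0,0]]]' 60
python3 - <<'E'
from h import *
pose(); im,d,p,T=look("wrist"); C=cloud(d,p,T); Z=C[...,2]
near=np.hypot(C[...,0]-.588,C[...,1]-.374)<.05
print("foot",rect((Z>.005)&(Z<.06)&near,.01,p,T)); print("pegtip",rect((Z>.03)&(Z<.06)&near,.040,p,T,5))
near=np.hypot(C[...,0]-.455,C[...,1]-.373)<.1
print("blue",rect((Z>.035)&(Z<.06)&near,.048,p,T),"board",rect((Z>.006)&(Z<.06)&near,.012,p,T))
near=np.hypot(C[...,0]-.446,C[...,1]-.188)<.1
print("rack",rect((Z>.012)&(Z<.06)&near,.022,p,T))
E
```

```text
clock: 12.78
position: [0.5876, 0.3735, 0.1953]
ee_rot: [0.759, 0.652, -0.0, 0.0]
ft_force: [-1.0, -0.5, -4.4]
grip_width: 0.66
grasp_force: 65.3
t 12.78 tcp [587.6 373.5 195.3] closing -8.7 tilt [ 0.02 -0.05] F [-1.  -0.5 -4.4] q [-0.88  0.52  0.37  1.31 -0.19  1.34 -0.67] w 56.3 g 65.3
foot [([588.0, 378.2], [63.7, 69.7], 171.3, [280.0, 184.0])]
pegtip [([588.2, 375.7], [10.6, 11.8], 81.3, [280.0, 191.0])]
blue [([456.5, 373.1], [65.1, 109.4], 89.1, [144.0, 212.0])] board [([451.0, 371.3], [97.1, 137.3], 89.2, [152.0, 203.0])]
rack [([400.5, 167.3], [9.7, 55.1], 75.5, [153.0, 377.0]), ([489.5, 219.3], [21.8, 67.0], 75.7, [217.0, 332.0])]
```

```bash
python3 -m crank '[[[5,0.05,0.2,-4,0,0,0],[5,0,0,-5,0,0,0],[5,0,0,-5,0,0,0],[5,0,0,-2.5,0,0,0],[5,0,0,-1.4,0,0,0],[5,0,0,-0.5,0,0,0],[5,0,0,-0.2,0,0,0],[5,0,0,0,0,0,0],[7.2,0,0,0,0,0,0],[7.2,0,0,0,0,0,0],[7.2,0,0,0,0,0,0]]]' 60
```

```text
clock: 14.2
position: [0.588, 0.3764, 0.0099]
ee_rot: [0.758, 0.652, 0.001, 0.0]
ft_force: [0.0, -0.4, -0.7]
grip_width: 0.844
grasp_force: 0.0
```

```bash
python3 -m crank '[[[7.2,0,0,2,0,0,0],[7.2,0,0,5,0,0,0],[7.2,0,0,5,0,0,0],[7.2,0.35,-2.1,5,0,0,0],[6,0.35,-2.1,4,0,0,0],[5,0.35,-2.1,2,0,0,0],[5,0.35,-2.1,0,0,0,0],[5,0.35,-2.1,0,0,0,0],[5,0.35,-2.1,0,0,0,0],[5,0.35,-2.1,0,0,0,0],[5,0.35,-2.1,0,0,0,0],[5,0.35,-2.1,0,0,0,0],[5,0.35,-2.1,0,0,0,0],[5,0,0,0,0,0,0],[5,0,0,0,0,0,0]]]' 100
python3 - <<'E'
from h import *
pose(); im,d,p,T=look("wrist","w4"); C=cloud(d,p,T); Z=C[...,2]
near=np.hypot(C[...,0]-.622,C[...,1]-.167)<.09
print("tip",rect((Z>.086)&(Z<.105)&near,.095,p,T,5)); print("plate",rect((Z>.0535)&(Z<.068)&near,.058,p,T)); print("box",rect((Z>.035)&(Z<.105)&near,.048,p,T))
near=np.hypot(C[...,0]-.588,C[...,1]-.375)<.09
print("steel",rect((Z>.02)&(Z<.06)&near,.032,p,T))
im,d,p,T=look("top"); C=cloud(d,p,T); Z=C[...,2]
near=np.hypot(C[...,0]-.588,C[...,1]-.375)<.05
print("steel",rect((Z>.02)&(Z<.06)&near,.032,p,T))
near=np.hypot(C[...,0]-.427,C[...,1]+.108)<.05
print("brass",rect((Z>.02)&(Z<.06)&near,.028,p,T))
E
```

```text
clock: 16.08
position: [0.6225, 0.1671, 0.2393]
ee_rot: [0.758, 0.652, 0.0, -0.0]
ft_force: [-0.0, 0.0, 0.4]
grip_width: 0.585
grasp_force: 0.0
t 16.07 tcp [622.5 167.1 239.3] closing -8.6 tilt [-0.    0.04] F [-0.   0.   0.4] q [-0.66  0.39  0.45  1.42 -0.17  1.38 -0.36] w 50.0 g 0.0
tip [([622.9, 165.3], [11.2, 11.4], 81.4, [281.0, 198.0])]
plate [([622.9, 164.3], [51.7, 79.7], 78.1, [281.0, 189.0])]
box [([621.3, 167.1], [62.7, 107.6], 81.4, [280.0, 184.0])]
steel [([586.3, 349.1], [12.1, 45.6], 171.4, [216.0, 5.0])]
steel [([588.5, 374.2], [56.6, 57.1], 1.0, [157.0, 191.0])]
brass [([427.4, -107.1], [41.7, 42.7], 44.8, [370.0, 262.0])]
```

View pics/w4.png

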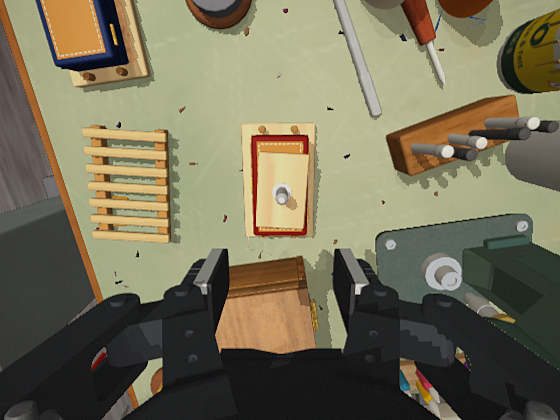

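The stem is at (281,198) px and the plate yaw is 78°, against about 89° for the blue box. Grip the stem.

```bash
python3 -m crank '[[[5,0.05,-0.15,-4,0,0,0],[5,0,0,-5,0,0,0],[5,0,0,-5,0,0,0],[5,0,0,-2.5,0,0,0],[5,0,0,-1.0,0,0,0],[5,0,0,0,0,0,0],[0.5,0,0,0,0,0,0],[0.5,0,0,0,0,0,0],[0.5,0,0,0,0,0,0],[0.5,0,0,0,0,0,0],[0.5,0,0,0,0,0,0],[0.5,0,0,0,0,0,0]]]' 100
```

```text
clock: 17.68
position: [0.6239, 0.1649, 0.0657]
ee_rot: [0.758, 0.652, 0.001, 0.0]
ft_force: [-1.2, -0.2, 6.7]
grip_width: 0.107
grasp_force: 97.9
```

```bash
python3 -m crank '[[[0.5,0,0,1,0,0,0],[0.5,0,0,3,0,0,0],[0.5,0,0,5,0,0,0],[0.5,0,0,5,0,0,0],[0.5,-1.7,2.1,2,0,0,1.1],[0.5,-1.7,2.1,0,0,0,1.1],[0.5,-1.7,2.1,0,0,0,1.1],[0.5,-1.7,2.1,0,0,0,1.1],[0.5,-1.7,2.1,0,0,0,1.1],[0.5,-1.7,2.1,0,0,0,1.1],[0.5,-1.7,2.1,0,0,0,1.1],[0.5,-1.7,2.1,0,0,0,1.1],[0.5,-1.7,2.1,0,0,0,1.1],[0.5,-1.6,1.9,0,0,0,1.1],[0.5,0,0,0,0,0,0],[0.5,0,0,0,0,0,0]]]' 100
python3 - <<'E'
from h import *
pose(); im,d,p,T=look("wrist","w5"); C=cloud(d,p,T); Z=C[...,2]
near=np.hypot(C[...,0]-.455,C[...,1]-.373)<.1
print("blue",rect((Z>.043)&(Z<.06)&near,.048,p,T),"board",rect((Z>.006)&(Z<.06)&near,.012,p,T))
print("plate held",rect((Z>.12)&(Z<.23)&(im.sum(2)>250),.215,p,T,300), np.percentile(Z[(Z>.12)&(Z<.3)],[1,5,10,20,50]).round(3))
E
```

```text
clock: 19.68
position: [0.4546, 0.3722, 0.2244]
ee_rot: [0.693, 0.721, 0.0, 0.0]
ft_force: [-0.4, -1.4, -2.2]
grip_width: 0.104
grasp_force: 97.9
t 19.68 tcp [454.6 372.2 224.4] closing 2.3 tilt [ 0.03 -0.02] F [-0.4 -1.4 -2.2] q [-1.01  0.25  0.29  1.59 -0.07  1.31 -0.67] w 8.9 g 97.9
blue [([452.9, 405.2], [44.2, 59.4], 179.2, [280.0, 156.0])] board [([552.3, 375.5], [3.4, 22.9], 96.3, [367.0, 183.0]), ([455.7, 408.3], [63.1, 83.5], 179.4, [283.0, 150.0])]
plate held [([456.1, 338.0], [11.6, 15.5], 92.3, [281.0, 313.0]), ([454.8, 383.5], [51.9, 56.8], 89.2, [281.0, 229.0])] [0.215 0.216 0.216 0.217 0.279]
```

View pics/w5.png

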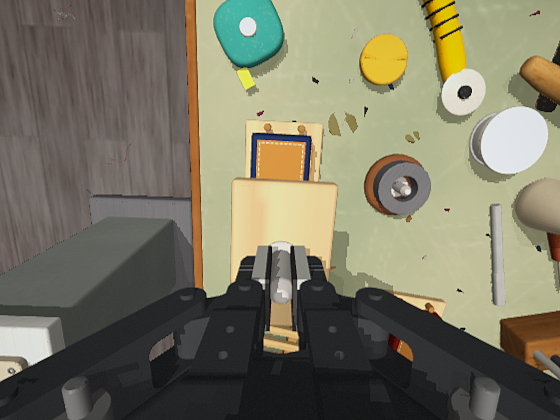

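The held plate is parallel to the blue box (both 89.2°) and 2 mm off in x. Lower onto the lid.

```bash
python3 -m crank '[[[0.5,-0.2,0,-4,0,0,0],[0.5,0,0,-5,0,0,0],[0.5,0,0,-4,0,0,0],[0.5,0,0,-1.5,0,0,0],[0.5,0,0,-0.8,0,0,0],[0.5,0,0,-0.5,0,0,0],[0.5,0,0,0,0,0,0],[0.5,0,0,0,0,0,0]]]' 100
```

```text
clock: 20.72
position: [0.4526, 0.3731, 0.0672]
ee_rot: [0.692, 0.722, 0.001, -0.0]
ft_force: [-0.4, -0.7, -2.0]
grip_width: 0.103
grasp_force: 97.9
```

```bash
python3 -m crank '[[[0.5,0,0,-0.13,0,0,0],[0.5,0,0,0,0,0,0],[4.5,0,0,0,0,0,0],[4.5,0,0,0,0,0,0],[4.5,0,0,0,0,0,0],[4.5,0,0,2,0,0,0],[5,0,0,4,0,0,0],[7.2,0,0,5,0,0,0],[7.2,0,0,5,0,0,0],[7.2,0,0,0,0,0,0],[7.2,0,0,0,0,0,0]]]' 60
python3 - <<'E'
from h import *
pose(); im,d,p,T=look("wrist"); C=cloud(d,p,T); Z=C[...,2]
near=np.hypot(C[...,0]-.455,C[...,1]-.373)<.1
print("blue",rect((Z>.042)&(Z<.1)&near,.048,p,T)); print("plate",rect((Z>.0535)&(Z<.1)&near,.058,p,T),"tip",rect((Z>.085)&(Z<.1)&near,.095,p,T,5))
near=np.hypot(C[...,0]-.588,C[...,1]-.375)<.05
print("steel",rect((Z>.025)&(Z<.06)&near,.032,p,T))
E
```

```text
clock: 22.1
position: [0.4519, 0.3725, 0.2245]
ee_rot: [0.692, 0.722, -0.0, -0.0]
ft_force: [-0.1, 0.3, -0.6]
grip_width: 0.845
grasp_force: 0.0
t 22.1 tcp [451.9 372.5 224.5] closing 2.4 tilt [-0.02 -0.02] F [-0.1  0.3 -0.6] q [-1.01  0.25  0.29  1.59 -0.07  1.31 -0.67] w 72.2 g 0.0
blue [([452.4, 372.8], [59.4, 109.0], 89.2, [281.0, 186.0])]
plate [([452.3, 372.1], [51.7, 79.7], 89.2, [281.0, 190.0])] tip [([452.4, 373.2], [10.6, 10.9], 92.4, [281.0, 199.0])]
steel [([586.1, 375.8], [55.9, 58.7], 2.4, [405.0, 187.0])]
```

Plate is centred within 1 mm and square. Now fetch the steel weight.

```bash
python3 -m crank '[[[7.2,3,0.05,0,0,0,0],[7.2,4,0.05,0,0,0,0],[7.2,4,0.05,0,0,0,0],[7.2,2.55,0.05,-1,0,0,0],[7.2,0,0,-4,0,0,0],[7.2,0,0,-5,0,0,0],[7.2,0,0,-5,0,0,0],[7.2,0,0,-4,0,0,0],[7.2,0,0,-2.4,0,0,0],[7.2,0,0,0,0,0,0],[5.0,0,0,0,0,0,0],[5.0,0,0,0,0,0,0],[5.0,0,0,0,0,0,0],[5.0,0,0,0,0,0,0],[5.0,0,0,0,0,0,0]]]' 60
python3 -m crank '[[[5,0,0,1,0,0,0],[5,0,0,3,0,0,0],[5,0,0,5,0,0,0],[5,0,0,5,0,0,0],[5,0,0,5,0,0,0],[5,-3,0,1.5,0,0,0],[5,-4,0,0,0,0,0],[5,-4,0,0,0,0,0],[5,-2.5,-0.1,0,0,0,0],[5,0,0,0,0,0,0],[5,0,0,0,0,0,0]]]' 60
python3 - <<'E'
from h import *
pose(); im,d,p,T=look("wrist","w6"); C=cloud(d,p,T); Z=C[...,2]
near=np.hypot(C[...,0]-.455,C[...,1]-.373)<.1
print("tip",rect((Z>.085)&(Z<.1)&near,.095,p,T,5))
h=(Z>.18)&(Z<.32); k=(im.max(2).astype(int)-im.min(2)<25); print("held low",np.percentile(Z[h],[1,3,10]).round(3))
E
```

```text
clock: 24.02
position: [0.5881, 0.3749, 0.012]
ee_rot: [0.692, 0.722, 0.001, 0.0]
ft_force: [-2.0, -2.1, 6.3]
grip_width: 0.646
grasp_force: 65.0
clock: 25.4
position: [0.4532, 0.3734, 0.2162]
ee_rot: [0.693, 0.721, 0.0, 0.0]
ft_force: [0.8, -0.2, -4.6]
grip_width: 0.653
grasp_force: 65.2
t 25.4 tcp [453.2 373.4 216.2] closing 2.3 tilt [ 0.03 -0.  ] F [ 0.8 -0.2 -4.6] q [-1.02  0.26  0.31  1.6  -0.08  1.29 -0.66] w 55.7 g 65.2
tip [([452.1, 375.3], [8.3, 11.3], 7.7, [279.0, 201.0])]
held low [0.222 0.23  0.236]
```

View pics/w6.png

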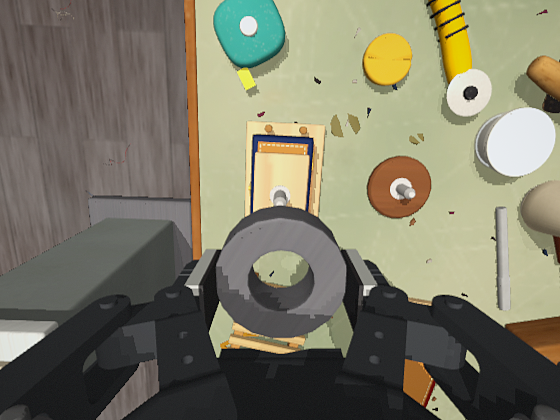

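The ring is held level and the stem is directly below. Lower it.

```bash
python3 -m crank '[[[5,-0.1,-0.05,-4,0,0,0],[5,0,0,-5,0,0,0],[5,0,0,-2.5,0,0,0],[5,0,0,-1.5,0,0,0],[5,0,0,-1.3,0,0,0],[5,0,0,-1,0,0,0],[5,0,0,0,0,0,0],[5,0,0,0,0,0,0]]]' 60
```

```text
clock: 26.45
position: [0.4521, 0.3735, 0.0637]
ee_rot: [0.692, 0.722, 0.001, 0.0]
ft_force: [1.8, -0.8, -4.7]
grip_width: 0.648
grasp_force: 65.3
```

```bash
python3 -m crank '[[[5,0,0,-0.2,0,0,0],[5,0,0,-0.12,0,0,0],[5,0,0,0,0,0,0],[7,0,0,0,0,0,0],[7,0,0,0,0,0,0],[7,0,0,0,0,0,0],[7,0,0,2,0,0,0],[7,0,0,4,0,0,0],[8,0,0,5,0,0,0],[8,0,0,5,0,0,0],[8,0,0,0,0,0,0],[8,0,0,0,0,0,0]]]' 60
python3 - <<'E'
from h import *
pose(); im,d,p,T=look("wrist","w7"); C=cloud(d,p,T); Z=C[...,2]
near=np.hypot(C[...,0]-.455,C[...,1]-.373)<.1
print("blue",rect((Z>.042)&(Z<.1)&near,.048,p,T)); print("plate",rect((Z>.0535)&(Z<.1)&near,.058,p,T),"tip",rect((Z>.088)&(Z<.1)&near,.095,p,T,5),"steel",rect((Z>.07)&(Z<.1)&near,.08,p,T,5))
E
```

```text
clock: 27.95
position: [0.4515, 0.3731, 0.2195]
ee_rot: [0.692, 0.722, -0.0, -0.0]
ft_force: [-0.2, -0.1, -1.1]
grip_width: 0.942
grasp_force: 0.0
t 27.95 tcp [451.5 373.1 219.5] closing 2.4 tilt [-0. -0.] F [-0.2 -0.1 -1.1] q [-1.03  0.25  0.31  1.6  -0.08  1.3  -0.66] w 80.4 g 0.0
blue [([452.4, 372.8], [63.3, 109.1], 89.2, [281.0, 187.0])]
plate [([452.2, 372.2], [61.2, 79.7], 89.2, [281.0, 191.0])] tip [([452.2, 373.0], [10.6, 11.2], 48.0, [281.0, 201.0])] steel [([451.9, 374.9], [56.7, 56.9], 92.4, [281.0, 195.0])]
```

View pics/w7.png

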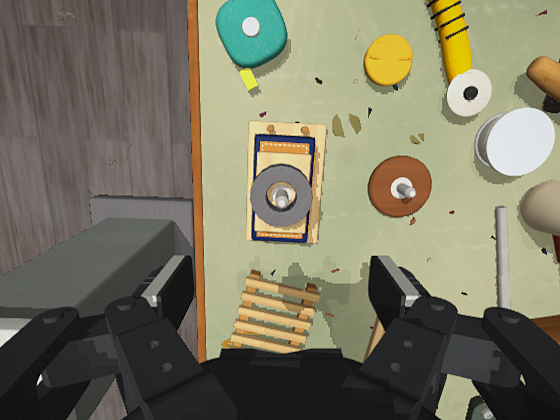

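The press stands on the blue box, steel ring at (281,195) px and 2 mm from the stem. Now the red box.

```bash
python3 -m crank '[[[8.3,1.7,-2.05,0.3,0,0,-1.1],[8.3,1.7,-2.05,0.3,0,0,-1.1],[8.3,1.7,-2.05,0.3,0,0,-1.1],[8.3,1.7,-2.05,0.3,0,0,-1.1],[8.3,1.7,-2.05,0.3,0,0,-1.1],[8.3,1.7,-2.05,0.3,0,0,-1.1],[8.3,1.7,-2.05,0,0,0,-1.1],[8.3,1.7,-2.05,0,0,0,-1.1],[8.3,1.7,-2.05,0,0,0,-1.1],[8.3,1.7,-2.05,0,0,0,-1.1],[8.3,0,0,0,0,0,0],[8.3,0,0,0,0,0,0]]]' 60
python3 - <<'E'
from h import *
pose(); im,d,p,T=look("wrist"); C=cloud(d,p,T); Z=C[...,2]
near=np.hypot(C[...,0]-.622,C[...,1]-.167)<.09
print("box",rect((Z>.042)&(Z<.105)&near,.048,p,T),"board",rect((Z>.006)&(Z<.105)&near,.012,p,T))
near=np.hypot(C[...,0]-.446,C[...,1]-.188)<.1
print("rack",rect((Z>.012)&(Z<.06)&near,.022,p,T))
E
```

```text
clock: 29.5
position: [0.6216, 0.1686, 0.2376]
ee_rot: [0.758, 0.652, -0.0, -0.0]
ft_force: [-1.3, 0.8, -0.6]
grip_width: 0.968
grasp_force: 0.0
t 29.5 tcp [621.6 168.6 237.6] closing -8.6 tilt [-0.02  0.02] F [-1.3  0.8 -0.6] q [-0.69  0.39  0.47  1.42 -0.18  1.37 -0.36] w 82.6 g 0.0
box [([621.5, 167.0], [59.4, 108.6], 81.6, [281.0, 185.0])] board [([619.6, 165.3], [83.5, 136.4], 81.9, [279.0, 179.0])]
rack [([447.7, 189.0], [93.6, 132.8], 77.8, [124.0, 183.0])]
```

```bash
python3 -m crank '[[[8.3,0,-0.15,-4,0,0,0],[8.3,0,0,-5,0,0,0],[8.3,0,0,-5,0,0,0],[8.3,0,0,-4,0,0,0],[8.3,0,0,-2.5,0,0,0],[8.3,0,0,-1.4,0,0,0],[8.3,0,0,0,0,0,0],[5.2,0,0,0,0,0,0],[5.2,0,0,0,0,0,0],[5.2,0,0,0,0,0,0],[5.2,0,0,0,0,0,0],[5.2,0,0,0,0,0,0]]]' 60
```

```text
clock: 31.05
position: [0.6227, 0.167, 0.0205]
ee_rot: [0.758, 0.652, 0.001, 0.0]
ft_force: [-0.9, -0.3, 5.8]
grip_width: 0.689
grasp_force: 66.1
```

```bash
python3 -m crank '[[[5.2,0,0,1,0,0,0],[5.2,0,0,3,0,0,0],[5.2,0,0,5,0,0,0],[5.2,0,0,5,0,0,0],[5.2,0,0,4,0,0,0],[5.2,-1.7,0.2,0,0,0,-0.4],[5.2,-2.2,0.25,0,0,0,-0.5],[5.2,-2.2,0.25,0,0,0,-0.5],[5.2,-2.2,0.25,0,0,0,-0.5],[5.2,-2.2,0.25,0,0,0,-0.5],[5.2,-2.2,0.25,0,0,0,-0.5],[5.2,-2.2,0.25,0,0,0,-0.5],[5.2,-1.5,0.25,0,0,0,-0.4],[5.2,-1.1,0.2,0,0,0,0],[5.2,0,0,0,0,0,0],[5.2,0,0,0,0,0,0]]]' 60
python3 - <<'E'
from h import *
pose(); im,d,p,T=look("wrist","w8"); C=cloud(d,p,T); Z=C[...,2]
near=np.hypot(C[...,0]-.446,C[...,1]-.188)<.1
print("rack",rect((Z>.012)&(Z<.06)&near,.022,p,T)); print("lid z",np.percentile(Z[(Z>.17)&(Z<.25)],[5,10,30,50]).round(3))
red=(Z>.185)&(Z<.24)&(im[...,0]>im[...,2]+40); print("held",rect(red,float(np.median(Z[red])),p,T,300))
E
```

```text
clock: 33.05
position: [0.4472, 0.188, 0.199]
ee_rot: [0.78, 0.626, 0.0, 0.0]
ft_force: [-0.4, 0.4, -1.7]
grip_width: 0.689
grasp_force: 65.2
t 33.05 tcp [447.2 188.  199. ] closing -12.5 tilt [0.03 0.  ] F [-0.4  0.4 -1.7] q [-0.9   0.03  0.42  1.88 -0.01  1.23 -0.69] w 58.9 g 65.2
rack [([457.4, 240.5], [25.9, 91.6], 167.6, [279.0, 136.0])]
lid z [0.224 0.226 0.226 0.227]
held [([450.1, 200.1], [58.5, 88.0], 77.6, [280.0, 253.0])]
```

View pics/w8.png

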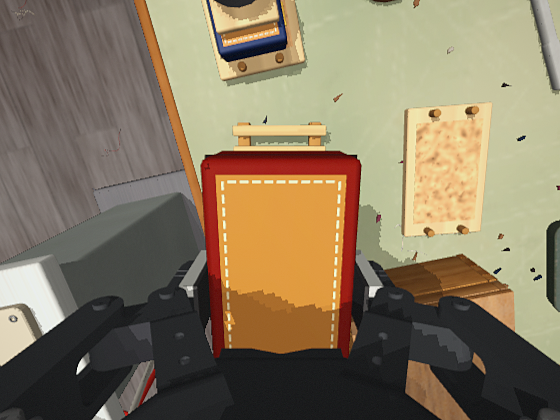

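The box is held level and parallel to the rack, with centres agreeing within about 2 mm. Lower it.

```bash
python3 -m crank '[[[5.2,-0.1,-0.1,-4,0,0,0],[5.2,0,0,-5,0,0,0],[5.2,0,0,-4,0,0,0],[5.2,0,0,-2,0,0,0],[5.2,0,0,-1,0,0,0],[5.2,0,0,-0.6,0,0,0],[5.2,0,0,0,0,0,0],[5.2,0,0,0,0,0,0]]]' 60
```

```text
clock: 34.1
position: [0.4462, 0.1874, 0.0336]
ee_rot: [0.78, 0.626, 0.001, 0.0]
ft_force: [0.1, 0.5, -1.9]
grip_width: 0.689
grasp_force: 65.2
```

```bash
python3 -m crank '[[[5.2,0,0,-0.2,0,0,0],[5.2,0,0,-0.1,0,0,0],[5.2,0,0,0,0,0,0],[8.3,0,0,0,0,0,0],[8.3,0,0,0,0,0,0],[8.3,0,0,0,0,0,0],[8.3,0,0,2,0,0,0],[8.3,0,0,4,0,0,0],[8.3,0,0,5,0,0,0],[8.3,0,0,5,0,0,0],[8.3,0,0,3,0,0,0],[8.3,0,0,0,0,0,0],[8.3,0,0,0,0,0,0]]]' 60
python3 - <<'E'
from h import *
pose(); im,d,p,T=look("wrist","w9"); C=cloud(d,p,T); Z=C[...,2]
near=np.hypot(C[...,0]-.446,C[...,1]-.188)<.1
print("box",rect((Z>.05)&(Z<.08)&near,.058,p,T),"rack",rect((Z>.013)&(Z<.08)&near,.022,p,T))
E
```

```text
clock: 35.72
position: [0.4453, 0.187, 0.2191]
ee_rot: [0.78, 0.626, -0.0, -0.0]
ft_force: [-0.0, -0.3, -0.2]
grip_width: 0.976
grasp_force: 0.0
t 35.73 tcp [445.3 187.  219.1] closing -12.4 tilt [-0.04 -0.02] F [-0.  -0.3 -0.2] q [-0.91  0.01  0.43  1.86 -0.    1.27 -0.7 ] w 83.3 g 0.0
box [([445.6, 187.1], [60.4, 109.3], 78.1, [281.0, 189.0])] rack [([445.8, 186.7], [91.5, 136.7], 77.9, [281.0, 181.0])]
```

View pics/w9.png

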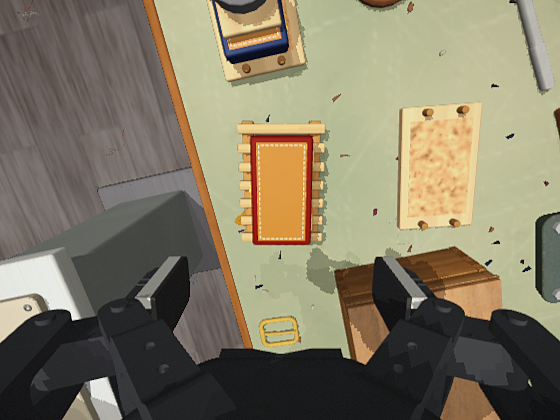

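The red box (281,189 px) lies lid up on the rack, centred within 1 mm and square. Everything else was checked earlier, so I'm handing in.

```bash
python3 -c "
from workcell import job
print(job.hand_in())"
```

```text
the job is handed in; nothing more can be done
None
```

I handed the job in at about 36 s on the robot's clock, with no verdict returned: the brass weight is on its brass peg, the press with only the steel weight is on the blue box (which hadn't measurably moved), and the red box is lid up in the middle of the rack, with the last camera checks showing each within about 2 mm.

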